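# Close the spindle sander's table with its plain insert

### The arm

A 7-joint arm with a two-finger parallel gripper is mounted at the origin on a cart in front of the work surface, level with it; the furniture and walls round the work are solid. World frame = base frame: x ahead of the robot, y to its left, z up, the work surface at z = 0. Lengths are in m, angles in rad, forces in N, time in s.
With the tool pointing down it reaches from about 0.4 to 0.925 m from the base axis. Payload 4.1 kg.
Tool frame: the origin (TCP) lies midway between the tips of the shut fingers; the grasp point (between the pads) lies 19 mm behind it; x points along the fingers, z is the direction in which the jaws open and shut, and the axes are right-handed (so a half turn about x gives the same grasp; the last joint's range is limited). The gripper opens to 85 mm and grips with 20 to 120 N. Pads are 22 mm wide; open, the fingers measure 114 mm over their backs; the gripper's body (76 mm by 85 mm) begins 54 mm behind the grasp point. The pads swing forward as they close: fully open they stand 13 mm farther back than shut.
Start: joints at [-1.304, 0.398, 0.045, 1.537, -0.019, 1.207, -0.051], TCP at [0.232, 0.607, 0.231] pointing down, gripper open.
Joint ranges: [-2.82, 2.82], [-0.49, 2.23], [-1.37, 1.46], [0, 2.46], [-1.36, 4.5], [0.23, 2], [-2.94, 2.94]. Speed limits (rad/s): [2.57, 2.57, 3.14, 3.14, 3.14, 3.14, 3.14].

### API

Orientations are given as a unit quaternion [x, y, z, w].
In Python, from station import env, eoat, vision, nets, sensors gives the robot as it stands. Calls block until the motion is done:
- env.move_pose(position, orientation): joint-space move of the TCP to a pose.
- env.line_to(position, rot=None, rate=0.15): straight line of the TCP; rot=None keeps the orientation; rate is the mean speed in m/s.
- env.goto_joints(angles): joint-space move.
- eoat.set_gripper(opening, grasp_force=None): opening from 0.0 (shut) to 1.0 (fully open); grasp_force is the grip in N (None keeps the last); returns when the fingers have stopped.
- env.sleep(seconds).
- env.ik(position, orientation): joint angles nearest the present ones, or None.
- vision.camera(name): name is "side" or "top" or "wrist"; returns a dict with "color" (480x640x3 uint8, blue, green, red), "camera_matrix" (3x3 intrinsics, pixels), "origin" and "orientation" of the camera in the world. Camera axes: x right, y up, looking along -z (the intrinsics and any distortion apply to the point x, -y, -z); pixel columns grow to the right and rows downward; lengths in m; the calibration is good to about 2 mm. A picture is of the moment at which its call begins. There is no depth.
A pose or a line that the arm cannot do raises env.Unreachable and nothing moves.
- env.hand_in(): hands the job in, once; it reports no verdict.
Trained networks look in the newest picture that a camera, given by its name, has taken for a name from the list of things; names that differ only in an ending like _2 or _b are one class to them, and where a whole thing is asked for, a point or a joint stands for the part that bears it (a point fixed in the world has none). Each returns a list of dicts, best first, with "p" (0 to 1); they miss things now and then, are a little off and sometimes report something else, mostly with a low value. They report only what shows in the picture. A call takes as long as a camera call.
- nets.search_frame(thing, camera): "at" ([column, row] in pixels, amid what is visible of it).
Readings, each from a call of its own:
- sensors.current_clock(): time.
- sensors.current_joints(): joint angles.
- sensors.current_dq(): joint speeds.
- sensors.current_joint_torque(): joint torques, N m.
- sensors.current_position(): TCP position.
- sensors.current_tool_rot(): TCP orientation.
- sensors.current_contact_force(): force on the tool from outside, world axes, zero at the start.
- sensors.current_ft_torque(): the same for the moment, N m.
- sensors.current_width(): opening from 0.0 (shut) to 1.0 (fully open).
Only numpy, scipy, OpenCV 4.12 (cv2) and the standard library are available. Lean on these libraries where they do the work, as an engineer would, in place of code of your own. Each camera call takes 0.05 s, during which the arm holds its last target. There are 200 camera calls.

### The job

Close up the spindle sander: turn its handwheel clockwise until the drum is all the way down and you feel the stop, then back the wheel off a quarter turn so that the screw is not left jammed. Then set the plain insert (the one without a hole) gently into the table opening and press it down past the spring plungers until it sits level and flush all round. Leave the insert with the hole and the other things on the bench where they are.

Things in the scene. Friction and masses are not known exactly. Their poses are not given: they have to be found in the camera images.
- sander: Benchtop spindle sander, fixed to the bench: plywood case 180 x 340 x 90 mm (x, y, z) with a grey metal top. Origin: centre of its underside, on the bench. Near its -y end the top has the opening for an insert, near its +y end stands the handwheel.
- opening (a point): Centre of the opening in the sander's top, level with the top surface (90 mm above the bench); axes as sander. The opening is 59 mm (x) x 113 mm (y) and 10 mm deep to the seat. On each long side, at mid length, a finger notch 44 mm long (y), 30 mm wide (x) and 10 mm deep gives the fingers room.
- seat (a point): Centre of the seat, a ledge 8 mm wide round the opening, 10 mm below the top. In each end wall (+-y) two brass spring plungers (14 mm balls) stick 3 mm out: an insert merely laid in stays up to 6 mm proud, at both ends or one; a push of 5 to 18 N takes it past them to the seat; one end may go first, then press the other. No insert can go in while the drum is higher than the seat.
- wheel_axis (a point): Point on the vertical axis of the handwheel, 48 mm above the sander's top (the height of crank_knob). The wheel is 108 mm across, its rim tops out 28 mm above the sander's top.
- crank_knob (a point): Middle of the freely revolving upright knob on the rim of the handwheel, 48 mm from the axis; the knob is 22 mm in diameter and 36 mm tall, from 31 to 67 mm above the sander's top. Grip it from above and lead it round the circle; the knob turns on its pin, so the hand need not turn.
- lift (a joint): Handwheel angle in rad, 0 at the bottom stop (hard), growing anticlockwise seen from above; clockwise lowers the drum. One turn is 16 mm of drum height. It starts 1.2 to 1.75 turns above the stop. Turning takes about 3 N at the knob and the wheel stays where it is left.
- drum_top (a point): Top of the sanding drum (28 mm in diameter, in the middle of the opening). At the stop it is 17 mm below the sander's top, after a quarter turn back 13 mm.
- insert_plain: Loose flat plywood insert without a hole, 56 x 110 x 10 mm (x, y, z), 0.1 kg, lying flat on the bench to the right of the sander. Origin: centre of its underside; its long axis y goes along the sander's y, either way round. Fits the opening with 1.5 mm play on each side.
- plain_mid (a point): Centre of the plain insert, 5 mm above its underside.
- insert_holed: The other loose insert, of the same outline and wood but with a round 34 mm hole in the middle; lies on the bench near the plain one. Origin: centre of its underside. Not to be used.
- mallet: Small wooden mallet lying on the bench in front of the sander, 187 x 72 x 38 mm. Origin: centre of its underside. Leave alone.
- caliper: Caliper lying on the bench at the front, 58 x 170 x 10 mm. Origin: centre of its underside. Leave alone.
- gouge: Gouge with wooden handle lying on the bench behind the inserts, 25 x 225 x 25 mm. Origin: centre of its underside. Leave alone.
- cork: Cork block lying on the bench to the right of the inserts, 44 x 70 x 28 mm. Origin: centre of its underside. Leave alone.

How it is judged:
By the outcome, as a careful person would: the job done as asked, in the order asked, and still so for the second after the job is handed in, with the robot touching nothing.
It also fails if it takes over 72 s, if anything falls off the work surface, if the arm or the gripper's body presses on something with over 40 N, if the wrist force passes 120 N, or if a joint passes its speed limit or range.

## Working session

There is one attempt and no reset: what is moved stays moved. The work goes in short steps, each a Python script; the robot and the scene stay as the last script left them, time stands still between calls to the robot, and variables do not carry over. Pictures are saved under pics/ and viewed, about 8 in all and at most 12, crops included, and the job is handed in when it is done.

```bash
ls; mkdir -p pics; cat > h.py <<'E'
import numpy as np, cv2
from scipy.spatial.transform import Rotation as R
from station import env, eoat, vision, nets, sensors
def snap(cam,fn=None):
    c=vision.camera(cam)
    if fn: cv2.imwrite('pics/'+fn,c['color'])
    return c
def ray(c,uv):
    K=np.array(c['camera_matrix'],float)
    d=c.get('distortion')
    p=cv2.undistortPoints(np.array([[uv]],float),K,None if d is None else np.array(d,float))[0,0]
    Rm=R.from_quat(c['orientation']).as_matrix()
    return np.array(c['origin'],float),Rm@np.array([p[0],-p[1],-1.])
def atz(c,uv,z):
    o,d=ray(c,uv); return o+d*(z-o[2])/d[2]
def proj(c,P):
    K=np.array(c['camera_matrix'],float); Rm=R.from_quat(c['orientation']).as_matrix()
    q=(np.atleast_2d(P)-np.array(c['origin']))@Rm
    q=q*[1,-1,-1]; u=q@K.T; return u[:,:2]/u[:,2:]
E
python3 - <<'E'
from h import *
for cam in ['top','side']:
    c=snap(cam,cam+'0.png')
    print(cam,c.keys(),np.round(c['origin'],3),np.round(c['orientation'],3),c['camera_matrix'])
    for t,z in [('sander',.09),('opening',.09),('wheel_axis',.118),('crank_knob',.138),('drum_top',.09),('insert_plain',.01),('insert_holed',.01),('mallet',.03),('cork',.028)]:
        try:
            for r in nets.search_frame(t,cam)[:2]: print(t,r['p'],np.round(r['at'],0),np.round(atz(c,r['at'],z),3))
        except Exception as e: print(t,e)
print(sensors.current_clock(),sensors.current_tool_rot())
E
```

```text
pics
top dict_keys(['color', 'camera_matrix', 'origin', 'orientation']) [ 0.354 -0.078  1.037] [-0.068  0.063  0.705 -0.703] [[491.06987391   0.         328.46899062]
 [  0.         491.06987391 237.00025511]
 [  0.           0.           1.        ]]
sander 0.9 [228. 234.] [0.539 0.126 0.09 ]
opening 0.7 [227. 235.] [0.537 0.127 0.09 ]
wheel_axis 0.8 [231. 233.] [0.535 0.114 0.118]
crank_knob 0.45 [142. 227.] [0.543 0.277 0.138]
drum_top 0.72 [256. 234.] [0.54 0.07 0.09]
insert_plain 0.96 [417. 281.] [ 0.454 -0.255  0.01 ]
insert_holed 0.93 [425. 190.] [ 0.649 -0.28   0.01 ]
mallet 0.84 [216. 305.] [0.403 0.157 0.03 ]
cork 0.95 [495. 242.] [ 0.532 -0.418  0.028]
side dict_keys(['color', 'camera_matrix', 'origin', 'orientation']) [ 0.09  -1.267  0.584] [ 0.556 -0.101 -0.15   0.812] [[547.28669415   0.         321.95089914]
 [  0.         547.28669415 237.90761954]
 [  0.           0.           1.        ]]
sander 0.73 [302. 230.] [ 0.514 -0.005  0.09 ]
sander 0.31 [391. 301.] [ 0.546 -0.441  0.09 ]
opening 0.6 [299. 226.] [0.515 0.024 0.09 ]
wheel_axis 0.82 [298. 228.] [ 0.483 -0.066  0.118]
crank_knob 0.59 [279. 183.] [0.54  0.286 0.138]
drum_top 0.62 [307. 222.] [0.546 0.047 0.09 ]
drum_top 0.37 [300. 230.] [ 0.508 -0.008  0.09 ]
insert_plain 0.83 [315. 304.] [ 0.458 -0.258  0.01 ]
insert_plain 0.63 [305. 221.] [0.618 0.273 0.01 ]
insert_holed 0.8 [391. 302.] [ 0.617 -0.309  0.01 ]
insert_holed 0.33 [394. 266.] [ 0.716 -0.139  0.01 ]
mallet 0.57 [240. 242.] [0.374 0.117 0.03 ]
cork 0.68 [379. 334.] [ 0.519 -0.449  0.028]
1.0 [-0.40070156  0.58254302  0.4007671   0.5826385 ]
```

View pics/top0.png

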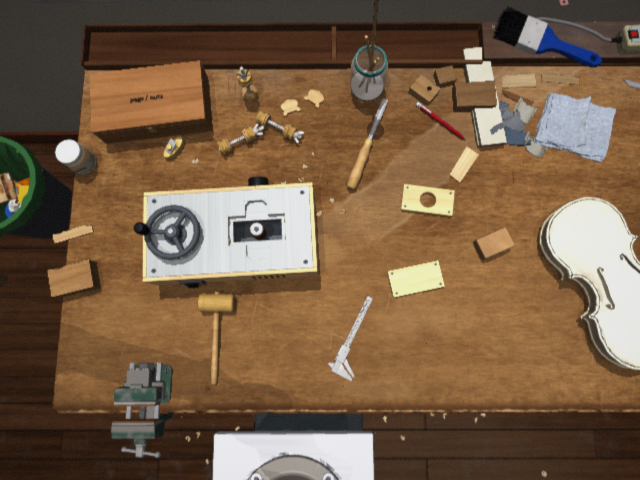

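View pics/side0.png

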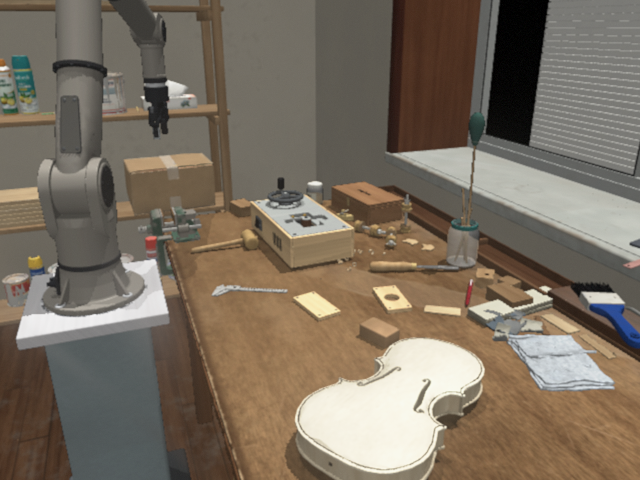

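The top view shows the sander with its wheel hub at about (173,232), the knob at (141,228) and the opening at (258,230). The plain insert is at (416,279), slightly rotated, and the holed insert is at (428,199). I'll enlarge it for precise edges.

```bash
python3 - <<'E'
import cv2,numpy as np
im=cv2.imread('pics/top0.png')
a=cv2.resize(im[170:295,130:330],None,fx=4,fy=4,interpolation=cv2.INTER_CUBIC)
b=cv2.resize(im[255:303,380:452],None,fx=4,fy=4,interpolation=cv2.INTER_CUBIC)
o=np.zeros((600,800,3),np.uint8); o[:500,:800]=a; cv2.imwrite('pics/c1.png',a)
# plain insert outline
hsv=cv2.cvtColor(im,cv2.COLOR_BGR2HSV)
print(hsv[279,416],hsv[300,416])
roi=np.zeros(im.shape[:2],np.uint8); roi[255:303,380:452]=1
m=((hsv[...,2]>180)&(roi>0)).astype(np.uint8)
cs,_=cv2.findContours(m,0,2); c=max(cs,key=cv2.contourArea); print(cv2.contourArea(c),cv2.minAreaRect(c),cv2.boxPoints(cv2.minAreaRect(c)))
E
```

```text
[ 30  54 237] [ 15 141 163]
1345.0 ((415.8390197753906, 278.248779296875), (27.238780975341797, 52.661643981933594), 77.90524291992188) [[387.239   270.44876]
 [438.7317  259.41464]
 [444.43903 286.0488 ]
 [392.94635 297.08292]]
```

View pics/c1.png

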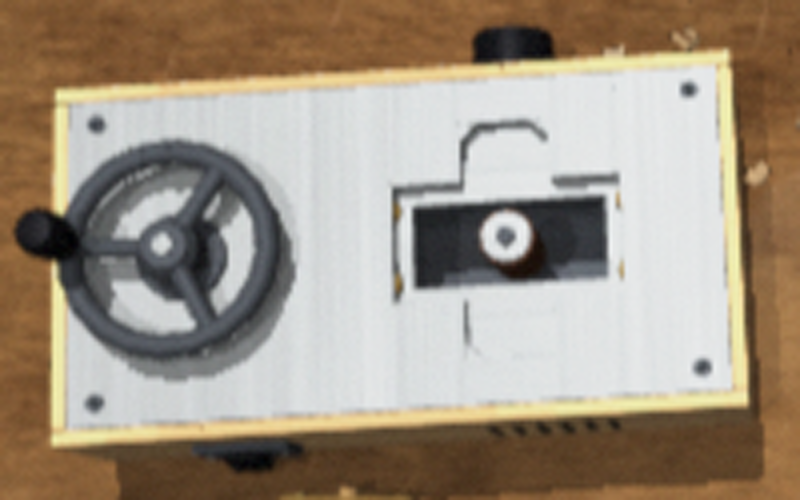

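The crop shows the opening corners at roughly (393,188), (620,177), (397,300) and (624,290), with the drum at (507,237). The wheel rim is centred near (172,249), and the knob top is at about (36,230). Next I'll fit the poses and take a wrist view from above.

```bash
cat >> h.py <<'E'
def down(yaw):  # tool x down, jaw axis (tool z) = (cos yaw, sin yaw)
    x=np.array([0,0,-1.]); z=np.array([np.cos(yaw),np.sin(yaw),0]); y=np.cross(z,x)
    return R.from_matrix(np.c_[x,y,z]).as_quat()
E
python3 - <<'E'
from h import *
from scipy.optimize import least_squares
import pickle
c=snap('top')
f=lambda p:np.array(p)/4+[130,170]-0.375
cr=[f(p) for p in [(57,92),(728,54),(747,405),(53,445)]]  # +x+y, +x-y, -x-y, -x+y
L=np.array([[.09,.17],[.09,-.17],[-.09,-.17],[-.09,.17]])
def w(s,L,z): 
    cc,ss=np.cos(s[2]),np.sin(s[2]); L=np.atleast_2d(L); return np.c_[s[0]+cc*L[:,0]-ss*L[:,1], s[1]+ss*L[:,0]+cc*L[:,1], np.full(len(L),z)]
r=least_squares(lambda s:(proj(c,w(s,L,.09))-cr).ravel(),[.54,.126,0])
print('sander',r.x,np.round(r.fun,2))
O=[f(p) for p in [(393,188),(620,177),(397,300),(624,290)]]
print('open',[np.round(atz(c,p,.09),4) for p in O])
print('rim',atz(c,f((172,249)),.115),'hub',atz(c,f((162,243)),.12),'knob',atz(c,f((40,232)),.155),'knobnet',)
ins=cv2.boxPoints(((415.84,278.25),(27.24,52.66),77.9))
print('ins',[np.round(atz(c,p,.01),4) for p in ins],atz(c,(415.84,278.25),.01))
print('start axes',R.from_quat(sensors.current_tool_rot()).as_matrix().round(2))
q0=sensors.current_joints()
for yaw in np.linspace(-np.pi/2,np.pi,7):
    print(round(yaw,2),[None if (j:=env.ik(p,down(yaw))) is None else np.round(j,2).tolist() for p in [(.535,.21,.3),(.54,.07,.12),(.454,-.255,.02)]])
E
```

```text
sander [0.54494351 0.12462874 0.05462448] [-0.79 -0.69  0.9  -0.85  0.88  0.6  -0.99  0.72]
open [array([0.5741, 0.1273, 0.09  ]), array([0.5792, 0.0149, 0.09  ]), array([0.5178, 0.1234, 0.09  ]), array([0.5224, 0.0121, 0.09  ])]
rim [0.5386979  0.22707662 0.115     ] hub [0.54063718 0.23037361 0.12      ] knob [0.53889496 0.27516109 0.155     ] knobnet
ins [array([ 0.4754, -0.1946,  0.01  ]), array([ 0.4984, -0.3036,  0.01  ]), array([ 0.4423, -0.3131,  0.01  ]), array([ 0.4197, -0.2051,  0.01  ])] [ 0.45878371 -0.25405722  0.01      ]
start axes [[ 0.   -0.93  0.36]
 [ 0.    0.36  0.93]
 [-1.   -0.    0.  ]]
-1.57 [[-1.01, 0.27, 0.7, 1.64, -0.18, 1.3, -1.85], [-0.83, 0.43, 0.79, 1.92, -0.38, 0.94, -1.43], [-0.35, 0.74, 1.06, 2.05, -0.86, 0.89, -0.37]]
-0.79 [[-0.93, 0.25, 0.59, 1.64, -0.14, 1.3, -1.1], [-0.75, 0.4, 0.68, 1.92, -0.31, 0.92, -0.7], [-0.06, 0.52, 0.62, 2.04, -0.46, 0.71, 0.06]]
0.0 [[-0.88, 0.24, 0.53, 1.64, -0.13, 1.3, -0.33], [-0.69, 0.38, 0.6, 1.92, -0.27, 0.92, 0.04], [-0.15, 0.57, 0.74, 2.05, -0.57, 0.74, 0.94]]
0.79 [[-0.77, 0.23, 0.4, 1.63, -0.09, 1.29, 0.42], [-0.63, 0.37, 0.52, 1.92, -0.23, 0.91, 0.79], [-0.02, 0.51, 0.56, 2.04, -0.41, 0.7, 1.59]]
1.57 [[-0.69, 0.23, 0.29, 1.63, -0.07, 1.29, 1.18], [-0.55, 0.35, 0.42, 1.92, -0.18, 0.91, 1.53], [-0.19, 0.58, 0.79, 2.05, -0.61, 0.76, 2.55]]
2.36 [[-0.6, 0.22, 0.19, 1.63, -0.04, 1.29, 1.95], [-0.45, 0.34, 0.29, 1.92, -0.12, 0.9, 2.26], [1.04, 0.54, -0.76, 2.01, 0.52, 0.79, 2.33]]
3.14 [[-0.52, 0.22, 0.09, 1.63, -0.02, 1.3, 2.71], [0.67, 0.57, -1.15, 1.89, 0.59, 1.08, 2.42], [-0.44, 0.93, 1.26, 2.05, -1.07, 1.05, -1.77]]
```

```bash
python3 - <<'E'
from h import *
env.move_pose([.54,.21,.30],down(.05))
c=snap('wrist','w1.png'); print(np.round(c['origin'],3),sensors.current_clock())
C=np.array([.5393,.2275]);a=np.linspace(0,6.28,60)
im=c['color'].copy()
for rr,z in [(.054,.115),(.001,.115)]:
    for p in proj(c,np.c_[C[0]+rr*np.cos(a),C[1]+rr*np.sin(a),np.full(60,z)]): cv2.circle(im,tuple(int(v) for v in p),1,(0,0,255),-1)
cv2.circle(im,tuple(int(v) for v in proj(c,[.5389,.2752,.157])[0]),3,(0,255,0),-1)
cv2.imwrite('pics/w1o.png',im)
for t,z in [('crank_knob',.14),('wheel_axis',.115)]:
    for r in nets.search_frame(t,'wrist')[:1]: print(t,r['p'],r['at'],atz(c,r['at'],z))
E
```

```text
[0.535 0.294 0.441] 2.9417
crank_knob 0.87 [325.3, 121.7] [0.5403535  0.27634438 0.14      ]
wheel_axis 0.6 [321.2, 246.8] [0.54350067 0.16790958 0.115     ]
```

View pics/w1o.png

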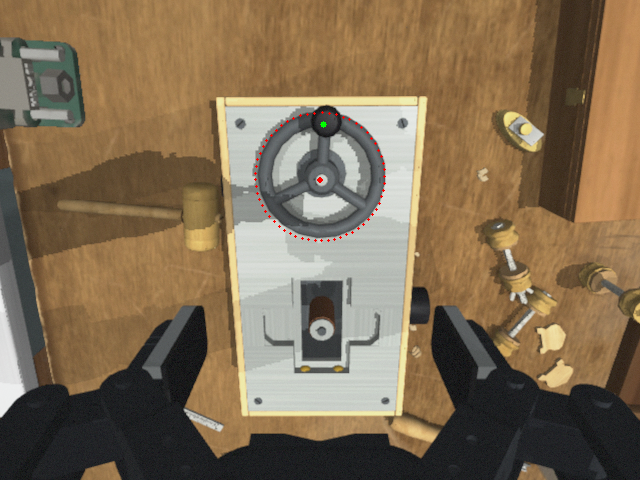

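The wrist view shows the wheel rim centred at about (321.5,174) px and the knob at (326,121). My overlay is 1–2 px off, so I corrected the axis to (.5403,.2288). Next I grip the knob.

```bash
python3 - <<'E'
from h import *
eoat.set_gripper(.55,40)
env.move_pose([.5403,.2767,.20],down(.05))
env.line_to([.5403,.2767,.129],rate=.1)
print(sensors.current_contact_force())
eoat.set_gripper(0,40); print('w',sensors.current_width()*85)
print(np.round(sensors.current_contact_force(),1),sensors.current_position(),sensors.current_clock())
C=np.array([.5403,.2288]); 
for d in range(10,61,10):
    a=np.radians(90-d); u=np.array([np.cos(a),np.sin(a)]); t=np.array([u[1],-u[0]])
    env.line_to([*(C+.048*u),.129],rate=.08)
    F=np.array(sensors.current_contact_force()); p=np.array(sensors.current_position())
    print(d,np.round(F,1),'tan %.1f rad %.1f'%(F[:2]@t,F[:2]@u),np.round(p[:2]-C-.048*u,4),round(sensors.current_clock(),2))
E
```

```text
[-0.28087929 -0.59082312  1.1878304 ]
w 20.464855962931143
[-1.4 -0.4  5. ] [0.54075652 0.27697021 0.12992881] 5.2583
10 [0.6 0.1 4.4] tan 0.5 rad 0.2 [ 0.0014 -0.0001] 5.52
20 [ 0.2 -1.4  6.3] tan 0.7 rad -1.2 [ 0.0012 -0.0003] 5.78
30 [ 0.7 -1.   5.9] tan 1.0 rad -0.5 [ 0.001  -0.0005] 6.03
40 [-0.5 -1.1  6.8] tan 0.4 rad -1.2 [ 0.0007 -0.0005] 6.29
50 [-0.5 -2.3  7.7] tan 1.5 rad -1.9 [ 0.0005 -0.0005] 6.55
60 [-1.3 -1.   7.9] tan 0.2 rad -1.6 [ 0.0002 -0.0003] 6.81
```

```bash
python3 - <<'E'
from h import *
print(sensors.current_width()*85)
c=snap('wrist','w2.png')
E
```

```text
20.65187818804258
```

View pics/w2.png

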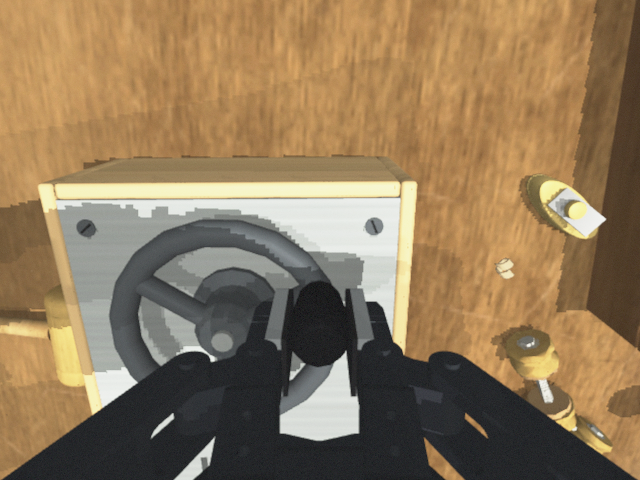

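The knob (318,325) is held between the pads and the spokes have rotated, so the wheel follows. I'll continue to the stop.

```bash
cat >> h.py <<'E'
C=np.array([.5408,.2287])
def step(d,rate=.1,z=.129):
    a=np.radians(90-d); u=np.array([np.cos(a),np.sin(a)]); t=np.array([u[1],-u[0]])
    env.line_to([*(C+.048*u),z],rate=rate)
    F=np.array(sensors.current_contact_force()); p=np.array(sensors.current_position())
    ft=F[:2]@t; v=p[:2]-C; act=np.degrees(np.arctan2(v[1],v[0]))
    return ft,F[:2]@u,F[2],(90-act-d+180)%360-180,np.hypot(*v)
E
python3 - <<'E'
from h import *
d=60
while d<680:
    d+=12 if d<400 else 5
    s=step(d,.12 if d<400 else .07)
    if d%60==0 or d>=400: print(d,np.round(s,4).tolist(),round(sensors.current_clock(),2))
    if abs(s[0])>9 or abs(s[1])>20: print('STOP',d,np.round(s,3)); break
print(sensors.current_width()*85,sensors.current_clock())
E
```

```text
120 [2.3841, -2.6089, 7.6332, 0.0554, 0.0474] 8.11
180 [2.1858, 0.2093, 9.1668, 0.7049, 0.0478] 9.36
240 [1.8796, 2.1538, 10.7005, 0.7662, 0.0484] 10.61
300 [2.755, 0.8408, 7.8807, 1.6537, 0.0487] 11.86
360 [1.6549, 0.2778, 5.463, 1.5939, 0.0483] 13.11
408 [0.7306, -1.3131, 8.3182, 1.1145, 0.0477] 14.15
413 [0.0083, -0.6347, 9.228, -0.1069, 0.0477] 14.4
418 [-1.3306, -1.6719, 7.7837, -0.4535, 0.0476] 14.65
423 [0.0259, -1.2536, 8.3374, -0.6279, 0.0476] 14.9
428 [-1.4188, -2.2343, 8.9797, -0.7114, 0.0476] 15.15
433 [-1.2453, -1.1092, 10.1646, -0.8039, 0.0475] 15.4
438 [-1.6106, -1.5619, 9.5572, -0.9323, 0.0475] 15.65
443 [-0.7446, -1.0792, 8.1535, -0.9331, 0.0475] 15.9
448 [-0.8476, -1.8374, 9.2769, -1.0108, 0.0474] 16.15
453 [-1.689, -2.6456, 7.9888, -1.0557, 0.0474] 16.4
458 [-1.3139, -1.0844, 9.5519, -1.0449, 0.0474] 16.65
463 [-0.0403, -1.5401, 9.6635, -1.0848, 0.0474] 16.9
468 [-0.5008, -0.963, 7.9162, -1.0302, 0.0474] 17.15
473 [-1.9942, -1.7603, 8.1452, -0.9793, 0.0474] 17.4
478 [0.3355, -1.8361, 8.0751, -0.9297, 0.0474] 17.65
483 [-0.4196, -1.5576, 7.9086, -0.8513, 0.0474] 17.
[... 422 characters left out ...]
.9
528 [-0.7248, -0.7237, 9.0567, 0.0032, 0.0477] 20.15
533 [-0.7087, -1.5574, 8.6025, 0.05, 0.0477] 20.4
538 [-0.377, -1.458, 9.2114, 0.1027, 0.0478] 20.65
543 [-0.418, -1.476, 9.2875, 0.0942, 0.0479] 20.9
548 [-0.2727, -1.8971, 9.6856, 0.082, 0.0479] 21.15
553 [-0.255, -1.059, 9.4658, 0.0993, 0.0479] 21.4
558 [0.0821, -1.1646, 8.9894, 0.0368, 0.048] 21.65
563 [-0.2854, -1.4588, 9.4078, -0.0758, 0.0481] 21.9
568 [-0.0763, -0.7147, 8.4097, -0.1447, 0.0481] 22.15
573 [-0.9229, -1.0422, 8.7925, -0.2685, 0.0481] 22.4
578 [-6.7851, -2.795, 4.5606, -4.2253, 0.0482] 22.65
583 [-13.9337, -4.6327, -1.081, -9.0174, 0.0482] 22.9
STOP 583 [-13.934  -4.633  -1.081  -9.017   0.048]
20.87115395613863 22.9
```

Hard stop at about 574° (1.59 turns, within the given range), felt at 14 N. I'll back off 90°, release, and look at the wheel and opening from above.

```bash
python3 - <<'E'
from h import *
for d in [570,560,548,536,524,512,500,490,483]: s=step(d,.1); 
print(np.round(s,3))
eoat.set_gripper(.55); p=sensors.current_position(); v=np.array(p[:2])-C; print('ang',90-np.degrees(np.arctan2(v[1],v[0]))+360)
env.line_to([p[0],p[1],.21],rate=.2)
print(sensors.current_clock(),sensors.current_contact_force())
q=down(.05)
env.move_pose([.547,.0,.24],q)
c=snap('wrist','w3.png'); print(np.round(c['origin'],3),sensors.current_clock())
for t,z in [('crank_knob',.14),('drum_top',.077),('opening',.09)]:
    for r in nets.search_frame(t,'wrist')[:1]: print(t,r['p'],r['at'],atz(c,r['at'],z))
E
```

```text
[ 0.649 -1.701  8.872  0.387  0.047]
ang 484.23084751070013
26.0917 [-0.14125706  1.39950985 -0.28505832]
[0.543 0.084 0.381] 26.9833
drum_top 0.91 [324.8, 114.8] [0.54759885 0.0713956  0.077     ]
```

View pics/w3.png

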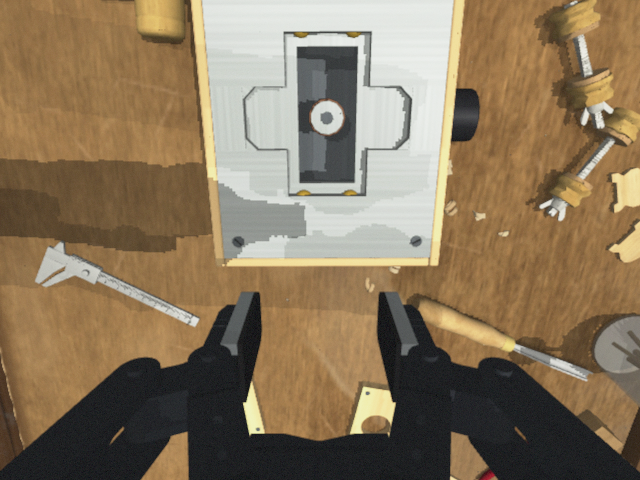

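The wrist view shows the opening corners at (284,32), (371,32), (366,195) and (288,195). The drum is low, centred at (326,118). Next I locate the opening and the insert.

```bash
python3 - <<'E'
from h import *
from scipy.optimize import least_squares
im=cv2.imread('pics/w3.png')
c=vision.camera('wrist')
cr=np.array([(284,32),(371,32),(366,195),(288,195)],float)
P=np.array([atz(c,p,.09) for p in cr]); print(P.round(4))
L=np.array([[-.0295,.0565],[.0295,.0565],[.0295,-.0565],[-.0295,-.0565]])
def w(s): 
    cc,ss=np.cos(s[2]),np.sin(s[2]); return np.c_[s[0]+cc*L[:,0]-ss*L[:,1], s[1]+ss*L[:,0]+cc*L[:,1], np.full(4,.09)]
r=least_squares(lambda s:(proj(c,w(s))-cr).ravel(),[.547,.07,.05]); print('opening',r.x,r.fun.round(1))
eoat.set_gripper(.85)
env.move_pose([.459,-.33,.15],down(.2))
c=snap('wrist','w4.png'); o=np.array(c['origin']); print(o.round(3))
hsv=cv2.cvtColor(c['color'],cv2.COLOR_BGR2HSV)
n=nets.search_frame('insert_plain','wrist'); print(n[:2], atz(c,n[0]['at'],.01) if n else 0)
x,y=[int(v) for v in n[0]['at']]
m=cv2.inRange(hsv,(15,30,200),(40,120,255)); 
_,lab=cv2.connectedComponents(m); cs,_=cv2.findContours((lab==lab[y,x]).astype(np.uint8),0,1)
k=max(cs,key=cv2.contourArea); rc=cv2.minAreaRect(k); b=cv2.boxPoints(rc); print(rc)
print([atz(c,p,.01).round(4).tolist() for p in b]); 
v=c['color'].copy(); cv2.drawContours(v,[b.astype(int)],0,(0,0,255),1); cv2.imwrite('pics/w4o.png',v); print(sensors.current_clock())
E
```

```text
[[0.5174 0.1231 0.09  ]
 [0.5751 0.1262 0.09  ]
 [0.5821 0.0153 0.09  ]
 [0.5233 0.0121 0.09  ]]
opening [0.54945868 0.06894263 0.05703134] [-0.9 -1.   1.  -1.3 -0.   1.4 -0.1  1.6]
[ 0.444 -0.248  0.292]
[{'at': [336.1, 103.3], 'p': 0.96}] [ 0.45627127 -0.25070824  0.01      ]
((339.5, 105.0), (166.0, 85.0), 90.0)
[[0.4212, -0.2074, 0.01], [0.4744, -0.1964, 0.01], [0.5015, -0.3013, 0.01], [0.441, -0.3137, 0.01]]
28.9833
```

View pics/w4o.png

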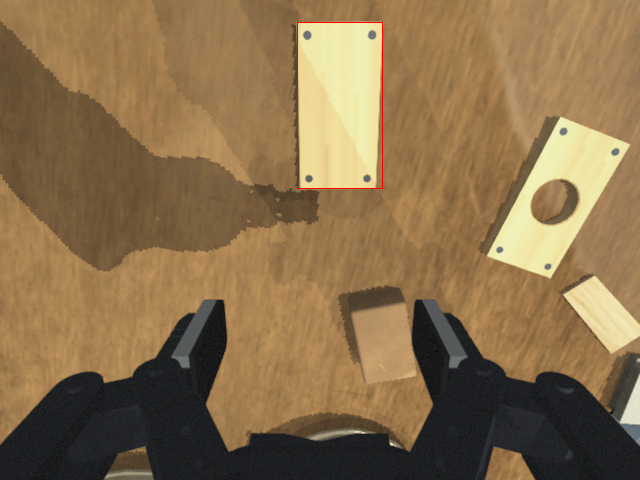

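```bash
python3 - <<'E'
from h import *
from scipy.optimize import least_squares
c=vision.camera('wrist')
cr=np.array([(297,23),(382,23),(377.5,188),(301.5,188)],float)
L=np.array([[-.028,.055],[.028,.055],[.028,-.055],[-.028,-.055]])
def w(s): 
    cc,ss=np.cos(s[2]),np.sin(s[2]); return np.c_[s[0]+cc*L[:,0]-ss*L[:,1], s[1]+ss*L[:,0]+cc*L[:,1], np.full(4,.01)]
r=least_squares(lambda s:(proj(c,w(s))-cr).ravel(),[.459,-.254,.2]); s=r.x; print('insert',s,r.fun.round(1))
eoat.set_gripper(.78,40)
env.move_pose([s[0],s[1],.06],down(s[2]))
env.line_to([s[0],s[1],.012],rate=.1)
f0=sensors.current_contact_force()[2]; z=.012
while z>-.012:
    z-=.0015; env.line_to([s[0],s[1],z],rate=.03)
    f=sensors.current_contact_force()[2]-f0
    if f>3: break
print('contact z',z,f,sensors.current_position(),sensors.current_clock())
env.line_to([s[0],s[1],z+.004],rate=.05)
eoat.set_gripper(.3,40)
print('w',sensors.current_width()*85,sensors.current_contact_force(),sensors.current_position(),sensors.current_clock())
snap('side','s1.png')
E
```

```text
insert [ 0.45974354 -0.25511126  0.21642581] [-1.1 -0.9  1.6 -2.1  0.2  1.5 -0.8  2.5]
contact z -0.007499999999999998 8.025647649142782 [ 0.45992181 -0.2552426  -0.00668391] 33.6917
w 54.43003590636939 [-0.9905066   0.94353525  3.86071533] [ 0.459852   -0.25512343 -0.00331309] 34.1917
```

```bash
python3 - <<'E'
from h import *
p=sensors.current_position(); env.line_to([p[0],p[1],.14],rate=.2)
print(sensors.current_width()*85)
env.move_pose([.549,.069,.14],down(.055))
env.line_to([.549,.069,.100],rate=.1)
c=snap('wrist','w5.png'); print(sensors.current_position(),sensors.current_contact_force(),sensors.current_clock())
E
```

```text
54.4884871913842
[0.54951588 0.06853599 0.10044999] [ 1.06144972 -0.5305043   0.05127768] 36.975
```

View pics/w5.png

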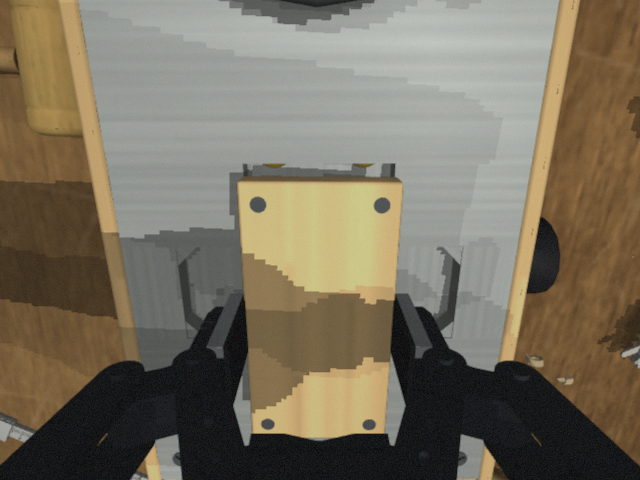

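The insert's far edge runs from (239,181) to (402,181), and the opening's far edge from about (244,164) to (395,164). I compare them at their heights.

```bash
python3 - <<'E'
from h import *
c=vision.camera('wrist')
for z in (.112,.114):
    a,b=atz(c,(239,181),z),atz(c,(402,181),z); print('ins',a.round(4),b.round(4),((a+b)/2).round(4),np.hypot(*(b-a)[:2]),np.arctan2(*(b-a)[1::-1]))
a,b=atz(c,(244,164),.09),atz(c,(395,164),.09); print('op',a.round(4),b.round(4),((a+b)/2).round(4),np.hypot(*(b-a)[:2]),np.arctan2(*(b-a)[1::-1]))
E
```

```text
ins [0.52   0.1223 0.112 ] [0.5742 0.1252 0.112 ] [0.5471 0.1238 0.112 ] 0.054306519985865345 0.054557486881145374
ins [0.5204 0.1227 0.114 ] [0.5738 0.1256 0.114 ] [0.5471 0.1242 0.114 ] 0.05347010801163748 0.05455748688114549
op [0.5177 0.1242 0.09  ] [0.5757 0.1274 0.09  ] [0.5467 0.1258 0.09  ] 0.05802134509403874 0.054579702023730844
```

```bash
python3 - <<'E'
from h import *
x,y=.5487,.0697; z=.1
f0=np.array(sensors.current_contact_force())
while z>.0775:
    z-=.0015; env.line_to([x,y,z],rate=.04)
    f=np.array(sensors.current_contact_force())-f0; print(round(z,4),f.round(1),np.round(sensors.current_position(),4)[2])
    if f[2]>4: break
print(sensors.current_width()*85,sensors.current_clock())
snap('wrist','w6.png')
E
```

```text
0.0985 [ 0.  -0.1 -0.7] 0.0988
0.097 [-0.1 -0.9 -0.9] 0.097
0.0955 [-0.3 -0.8  0.9] 0.0954
0.094 [-0.5 -0.1  0.1] 0.0938
0.0925 [-0.3  0.3  0.5] 0.0924
0.091 [-0.2 -0.5 -0.8] 0.0909
0.0895 [-0.5 -1.  -0.1] 0.0894
0.088 [-0.2 -1.6 -1.3] 0.0879
0.0865 [ 1.1 -0.5 -0.7] 0.0864
0.085 [-0.1 -0.1 -0.4] 0.0849
0.0835 [ 0.1 -1.   0.1] 0.0834
0.082 [ 0.8 -1.2  0.8] 0.0821
0.0805 [ 0.6 -1.1  1.9] 0.0807
0.079 [ 1.1 -0.7  0.8] 0.079
0.0775 [ 1.4 -0.8 -0.2] 0.0772
54.693201573473154 40.775
```

View pics/w6.png

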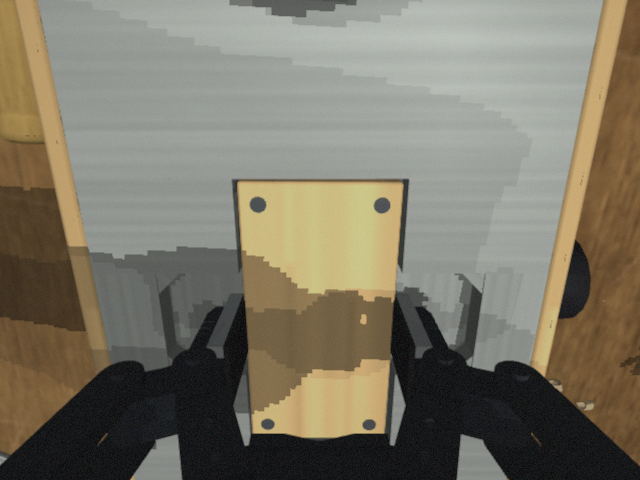

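The insert is inside the opening with an even margin (edges at columns 234–407 around 241–402). I keep lowering to contact, then release and press each end.

```bash
python3 - <<'E'
from h import *
x,y=.5487,.0697; z=.0775
f0=-.2
while z>.070:
    z-=.001; env.line_to([x,y,z],rate=.03)
    f=np.array(sensors.current_contact_force()); print(round(z,4),f.round(1),np.round(sensors.current_position(),4)[2])
    if f[2]>6: break
eoat.set_gripper(.80)
env.line_to([x,y,.16],rate=.2)
eoat.set_gripper(0)
u=np.array([-np.sin(.055),np.cos(.055)])
f0=sensors.current_contact_force()[2]
for s in (.042,-.042):
    P=np.array([x,y])+s*u
    env.line_to([*P,.105],rate=.25); z=.105; l=[]
    while z>.082:
        z-=.0015; env.line_to([*P,z],rate=.04)
        f=sensors.current_contact_force()[2]-f0; l.append((round(sensors.current_position()[2],4),round(f,1)))
        if f>27: break
    print(s,l[-9:]); env.line_to([*P,.12],rate=.25)
print(sensors.current_clock())
env.line_to([*(np.array([x,y])-.085*u),.16],rate=.25)
snap('wrist','w7.png'); print(sensors.current_clock())
E
```

```text
0.0765 [-0.2 -0.8  2.9] 0.0767
0.0755 [-3.  -1.2 11.3] 0.0767
0.042 [(np.float64(0.0974), np.float64(-0.7)), (np.float64(0.0959), np.float64(0.0)), (np.float64(0.0944), np.float64(-0.0)), (np.float64(0.0929), np.float64(-1.4)), (np.float64(0.0914), np.float64(-0.3)), (np.float64(0.0902), np.float64(1.3)), (np.float64(0.0901), np.float64(12.4)), (np.float64(0.09), np.float64(22.9)), (np.float64(0.0899), np.float64(33.4))]
-0.042 [(np.float64(0.0974), np.float64(-0.0)), (np.float64(0.0959), np.float64(0.0)), (np.float64(0.0944), np.float64(0.3)), (np.float64(0.0929), np.float64(0.4)), (np.float64(0.0914), np.float64(-0.6)), (np.float64(0.0902), np.float64(1.9)), (np.float64(0.0901), np.float64(13.5)), (np.float64(0.09), np.float64(23.8)), (np.float64(0.0899), np.float64(34.3))]
50.8417
51.275
```

View pics/w7.png

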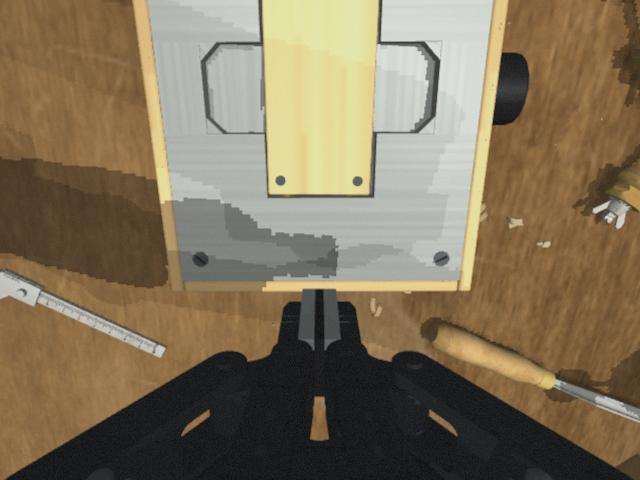

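The last view shows the insert seated with an even gap (near edge at row 195, columns 268–373). Both ends carry 34 N at z ≈ 0.090, level with the top, so I'm handing in.

```bash
python3 - <<'E'
from h import *
p=sensors.current_position(); env.line_to([p[0],p[1],.22],rate=.2)
print(np.round(sensors.current_contact_force(),1),sensors.current_clock()); env.hand_in()
E
```

```text
[-0.2  1.3  0. ] 51.725
the job is handed in; nothing more can be done
```

The job is handed in at 51.7 s, with the drum down, the wheel backed off and the plain insert seated.

- **Handwheel:** I turned it clockwise 1.59 turns to a hard stop, felt at 14 N with the knob no longer moving. I then backed it off from 574° to 484° (90°) and released it. I did not measure the drum height separately. After the back-off the wrist picture showed the drum low in the opening.
- **Insert:** I lowered the plain insert into the opening until it stopped, then pressed each end with the shut fingers to about 34 N. Both ends stopped at z = 0.090 m, level with the sander's top. The last picture showed an even gap at the near end; the far end was outside the frame.
- **Plungers:** Forces on the way in were smaller than the 5 to 18 N expected. They stayed under 3 N until about 11 N at the last 1 mm step, so I did not clearly feel the plungers give. The heights at both ends still show it seated.
- **Other things:** I did not touch the holed insert or the other items. The arm was clear of everything at hand-in.

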